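# Vent the finished filtration station and stop the vacuum pump

### The job

The amber funnel's filtration is finished, so break its vacuum before stopping the pump: with the fingertips, push that station's red valve lever from vacuum on the left, past the click of the closed position in the middle, all the way to the vent stop on the right. Then press down the raised, white-dotted end of the green rocker switch on the pump until it is fully down. Leave the other two valves closed, and leave the funnels and everything else on the bench standing where they are.

Things in the scene. Friction and masses are not known exactly. Their poses are not given: they have to be found in the camera images.
- valve_amber (a joint): Red valve lever of the AMBER station (the job's lever); swings in an upright plane about the station's x. -0.6 rad: leaning 34 deg to the station's +y (left, seen from the robot) at the vacuum stop, where it starts; 0: straight up, closed, a spring click; +0.6: leaning 34 deg to -y (right) at the vent stop. Needs up to 0.3 N m; sprung humps at -0.3 and +0.3 rad: once past one it clicks on to the next position.
- valve_amber_tip (a point): Middle of the free end of that lever, 79 mm from its pivot. The lever ends in a red sleeve that runs from 31 to 79 mm from the pivot, 14 mm wide in the direction of swing and 13 mm thick along the station's x. 6 N square to the lever at 50 mm from the pivot moves it.
- valve_amber_pivot (a point): Point on that lever's pivot axis, in the sleeve's centre plane, 60 mm above the bench; fixed. Axes as the station's. From here the lever points along (0, -sin q, cos q) for joint value q. The brass valve body (34 mm square, from 26 mm behind this point) and the lever's 24 mm eye (from 3 mm behind) lie beyond it in +x, nothing of them above 77 mm.
- station_amber: Station with the amber funnel, one of three, 150 mm apart on a level steel bar (50 mm thick, 0.48 m long, along y, axis 60 mm up); its place on the bar varies. Origin on the bench under the funnel's axis; x away from the robot, y left along the bar, z up; turned about z only. The pivot is 101 mm in front (-x). The filter support, 62 mm across, tops at 122 mm.
- funnel_amber: Amber plastic filter funnel, 65 mm across at the rim, 66 mm tall, standing loose on its filter support at 122 mm height, rim at 188 mm. Origin: centre of its underside. Leave it standing.
- funnel_steel: The same funnel in stainless steel, on another station. Leave it standing.
- funnel_white: The same funnel in white plastic, on another station. Leave it standing.
- valve_steel (a joint): Lever of the station with the steel funnel; values as for valve_amber. It stands straight up (closed, 0) and must stay so.
- valve_white (a joint): Lever of the station with the white funnel; values as for valve_amber. It stands straight up (closed, 0) and must stay so.
- pump: Diaphragm vacuum pump fixed to the bench, left of the manifold. Base 250 x 150 mm (x, y); in front a white control box 95 x 140 mm, top 112 mm above the bench; behind it motor and pump head up to 148 mm. Origin: bench under the middle of the base, x away from the robot. The rocker switch is on the control box, its axis 72 mm in front of the origin (-x), 119 mm up.
- pump_switch (a joint): Green rocker switch on the pump's control box, 46 mm long (pump's x), 24 mm wide; it tips about a level axis along the pump's y through its middle; stiff, stays where it is left. -0.22 rad: on, the end near the robot down, the far end with the white dot up. +0.22 rad: off, the far end down. Takes about 3 N on the raised end and 8 mm of travel.
- switch_off_end (a point): Top face of the rocker's far, raised end, by the white dot, 18 mm from its axis: press down here to switch off. When off this point stands about 119 mm above the bench.
- sample_bottle: Closed amber glass sample bottle, 46 mm across, 95 mm tall, loose, in front of the manifold. Origin: centre of its underside.
- petri_dish: Clear petri dish, 64 mm across, 16 mm tall, loose. Origin: centre of its underside.
- rock_slab: Sawn slab of pale porous limestone, 115 x 48 x 18 mm, lying loose in front of the pump. Origin: centre of its underside, x along its length.
- tape_roll: Roll of brown tape, 90 mm across, 19 mm tall, lying loose. Origin: centre of its underside.
- wash_bottle: White wash bottle with a bent spout, 68 mm across, 210 mm tall, loose, in front of the manifold. Origin: centre of its underside.
Not all that is in view belongs to the job. Of the things that look like the petri_dish, the middle-sized one is meant.

How it is judged (in metres and radians):
On the way, in this order (a step that is already met when the one before it is completed fails the run):
1. the amber station's lever is past the closed click and at the vent stop (value of joint valve_amber above 0.53 rad), for 0.2 s.
2. the pump's rocker switch is fully over to off (value of joint pump_switch above 0.15 rad), for 0.2 s.
At the end, for the whole second after the job is handed in: The amber station's lever stands at the vent stop (above 0.53 rad of 0.6), the pump's switch is off (above 0.15 rad of 0.22), the other two levers are within 0.15 rad of upright, the funnels stand within 10 mm and the other loose things within 20 mm of where they were, upright and at rest (value of joint valve_amber above 0.53 rad and value of joint pump_switch above 0.15 rad and value of joint valve_steel between -0.15 and 0.15 rad and value of joint valve_white between -0.15 and 0.15 rad and not (distance of sample_bottle from where it was at the start of the episode above 0.02 m) and not (distance of petri_dish from where it was at the start of the episode above 0.02 m) and not (distance of rock_slab from where it was at the start of the episode above 0.02 m) and not (distance of tape_roll from where it was at the start of the episode above 0.02 m) and not (distance of wash_bottle from where it was at the start of the episode above 0.02 m) and not (distance of funnel_amber from where it was at the start of the episode above 0.01 m) and not (distance of funnel_steel from where it was at the start of the episode above 0.01 m) and not (distance of funnel_white from where it was at the start of the episode above 0.01 m) and angle between each of sample_bottle, petri_dish, rock_slab, tape_roll, wash_bottle, funnel_amber, funnel_steel, funnel_white's own z axis and vertical below 0.15 rad and linear speed of each of sample_bottle, petri_dish, rock_slab, tape_roll, wash_bottle, funnel_amber, funnel_steel, funnel_white below 0.02 m/s); the robot touches nothing.
It fails at once if the pump is switched off before the amber station is vented (value of joint pump_switch above 0 rad and value of joint valve_amber below 0.5 rad).
It fails at once if the lever of another station is moved out of its closed position (value of joint any of valve_steel, valve_white above 0.2 rad or value of joint any of valve_steel, valve_white below -0.2 rad).
It fails at once if a funnel is pushed off its place or lifted (distance of any of funnel_amber, funnel_steel, funnel_white from where it was at the start of the episode above 0.012 m).
It fails at once if another thing on the bench is pushed away or lifted (distance of any of sample_bottle, petri_dish, rock_slab, tape_roll, wash_bottle from where it was at the start of the episode above 0.025 m).
It also fails if it takes over 51 s, if anything falls off the work surface, if the arm or the gripper's body presses on something with over 40 N, if the wrist force passes 120 N, or if a joint passes its speed limit or range.

### The arm

A 6-joint arm with a two-finger parallel gripper is mounted at the origin on the work surface. World frame = base frame: x ahead of the robot, y to its left, z up, the work surface at z = 0. Lengths are in mm, angles in rad, forces in N, time in s.
With the tool pointing down it reaches from about 300 to 775 mm from the base axis. Payload 14.6 kg.
Tool frame: the origin (TCP) lies on the centre line of the jaws, within the pads' length; the fingertips stand manip.tcp_to_tips ahead of it and the grasp point (between the pads) lies 5 mm behind it (manip.tcp_to_tips is the distance from the TCP to the fingertips, in mm); z points along the fingers, y is the direction in which the jaws open and shut (so a half turn about z gives the same grasp; the last joint's range is limited). The gripper opens to 94 mm and grips with 3 to 60 N. Pads are 16 mm wide; open, the fingers measure 119 mm over their backs; the gripper's body (75 mm by 177 mm) begins 78 mm behind the grasp point.
Start: joints at [-1.259, 0.3, 1.521, -0, 1.321, -0.067], TCP at [203.386, -511.002, 198.146] pointing down, gripper open.
Joint ranges: [-3.03, 3.03], [-0.79, 2.21], [0.23, 2.52], [-1.04, 4.18], [0, 3.07], [-2.55, 2.55]. Speed limits (rad/s): [2.22, 2.22, 2.57, 3.14, 3.14, 3.14].

### API

Orientations are given as [roll, pitch, yaw] about the fixed x, y, z axes, in that order (R = Rz(yaw) Ry(pitch) Rx(roll)).
In Python, from cell import manip, optics, workorder gives the robot as it stands. The module is installed in compiled form; this text tells all that it offers.
- The arm moves only by the tool jog_arm, never from a script. Its argument "deltas" is text: rows parted by semicolons, each of 5 numbers parted by spaces: the shift along the tool's x, y, z in mm, then the turn about the tool's z in rad, then the finger opening in mm, from 0 to 94. In form: tx ty tz twist grip; .... A call has exactly 10 rows; each row is the pose to reach, as a shift and turn from the pose commanded when the call began, along the tool's axes at that moment; what a row does not reach only later rows make up. A row lasts 1/8 s, in which the tool goes at most 62.5 mm and 10.7 degrees, less where a joint would pass 70% of its speed; a pose out of reach is approached as far as the arm can. A call with a gripper value outside its range is refused whole. The fingers move at their own pace and stop on an object; "squeeze" is the grip in N (left out, the last holds). Time passes only in rows, so rows that repeat a pose let the fingers close, or fill a call up. It gives the time, the measured TCP pose, the force and the opening at its end, in the units of the state.
- manip.read_state(): the state, without advancing time (a new reading comes with each control period).
- optics.camera(name): name is "scene" or "top" or "wrist"; returns (picture, depth): 420x560x3 uint8, red, green, blue; 420x560 float32, mm along the optical axis (not along the pixel's ray), 0 where there is no reading.
- optics.get_calibration(name): a dict with "intrinsics" (3x3 intrinsics, pixels), "dist_coeffs" ([k1, k2, p1, p2, k3] as OpenCV has them; the pictures are not rectified), "R" (3x3) and "t" (3): a world point X has camera coordinates R X + t; the wrist camera has in their place "hand_eye" (4x4, takes a point from camera to tool coordinates, whose origin is the TCP and whose axes are the flange's). Camera axes: x right, y down, z forward; pixel columns grow to the right and rows downward; lengths in mm; the calibration is good to about 2 mm. A picture is of the moment at which its call begins: read the wrist's pose just before it. get_calibration takes no time and is no camera call.
- workorder.sign_off(): hands the job in, once; it reports no verdict.
The state is a dict: "clock": time; "joints": joint angles; "qd": joint speeds; "effort": joint torques, N m; "eef_pos": TCP position; "eef_rot": TCP orientation; "wrist_force": force on the tool from outside, world axes, zero at the start; "moment": the same for the moment, N m; "finger_gap": finger opening in mm.
Only numpy, scipy, OpenCV 4.12 (cv2) and the standard library are available. Lean on these libraries where they do the work, as an engineer would, in place of code of your own. Each camera call takes 0.05 s, during which the arm holds its last target.

## Working session

There is one attempt and no reset: what is moved stays moved. The work goes in short steps, Python scripts to look and compute and a tool call to move; the robot and the scene stay as the last step left them, time stands still between calls to the robot, and variables do not carry over. Pictures are saved under pics/ and viewed, and the job is handed in when it is done.

Besides the shell and the picture viewer there is one more tool, called after "Call:" by a JSON object that holds its "op" and its "data", one argument or row to a line. jog_arm: Moves the arm, as the interface text tells. Its arguments: {"type":"object","properties":{"deltas":{"type":"string"},"squeeze":{"type":"number"}},"required":["deltas"]}

```bash
mkdir -p pics
python3 - <<'E'
from cell import manip, optics, workorder
import cv2, numpy as np
s=manip.read_state();print(s, manip.tcp_to_tips)
for n in ("scene","top"):
    p,d=optics.camera(n)
    cv2.imwrite(f"pics/{n}0.png",cv2.cvtColor(p,cv2.COLOR_RGB2BGR)); np.savez(f"pics/{n}0.npz",p=p,d=d)
    c=optics.get_calibration(n);print(n,{k:np.round(v,3).tolist() for k,v in c.items()})
E
```

```text
{'clock': 0.0, 'joints': array([-1.25854918e+00,  3.00490118e-01,  1.52155740e+00, -5.08650604e-06,
        1.32067782e+00, -6.66009947e-02]), 'qd': array([-0.00031423, -0.00120425,  0.00063621, -0.00033163,  0.00062601,
        0.00015495]), 'effort': array([-1.03034567e-03, -5.31807625e+01, -3.52737200e+01,  7.06864544e-02,
        2.42740806e-02, -8.43264411e-05]), 'eef_pos': array([ 203.33450756, -510.75794849,  197.58591466]), 'eef_rot': array([-3.14046215e+00, -7.04661782e-05,  3.78849368e-01]), 'wrist_force': array([0.08910746, 0.16190456, 0.52272677]), 'moment': array([ 0.00180005, -0.013479  , -0.03490525]), 'finger_gap': 94.27070501294891} 14.0
scene {'intrinsics': [[384.916, 0.0, 278.559], [0.0, 384.916, 214.351], [0.0, 0.0, 1.0]], 'dist_coeffs': [-0.107, 0.0, 0.0, 0.0, 0.0], 'R': [[0.794, 0.608, 0.021], [0.429, -0.536, -0.727], [-0.431, 0.586, -0.686]], 't': [-382.249, -110.177, 1267.436]}
top {'intrinsics': [[455.018, 0.0, 277.504], [0.0, 455.018, 206.989], [0.0, 0.0, 1.0]], 'dist_coeffs': [-0.017, 0.0, 0.0, 0.0, 0.0], 'R': [[0.028, -1.0, -0.009], [-0.994, -0.027, -0.11], [0.11, 0.012, -0.994]], 't': [3.476, 452.031, 1134.283]}
```

View pics/scene0.png

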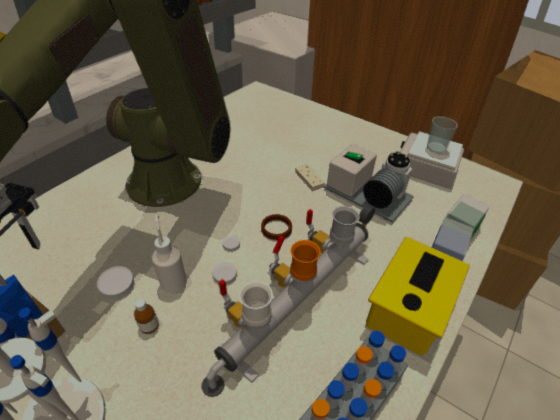

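View pics/top0.png

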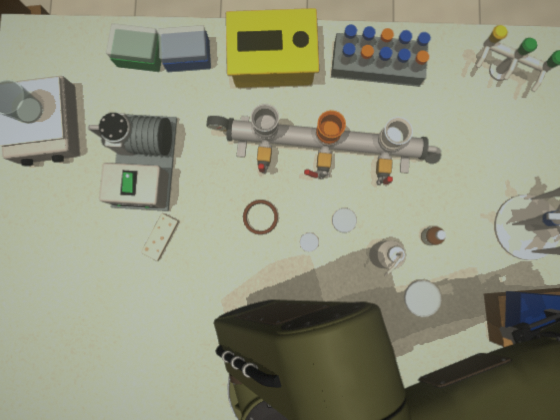

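The amber funnel (330,125 in the top view) is on the middle station, with its red lever leaning left at (312,174). The pump switch is at (128,183). Next I'll measure all of these.

```bash
cat > h.py <<'E'
import cv2, numpy as np
from cell import manip, optics, workorder
from scipy.spatial.transform import Rotation as Ro
def ray(n,uv):
    c=optics.get_calibration(n);uv=np.asarray(uv,float).reshape(-1,1,2)
    q=cv2.undistortPoints(uv,c['intrinsics'],c['dist_coeffs']).reshape(-1,2)
    d=np.c_[q,np.ones(len(q))]@c['R']; o=-c['R'].T@c['t']
    return o,d
def onz(n,uv,z):
    o,d=ray(n,uv); return o+d*((z-o[2])/d[:,2])[:,None]
def dep(n,uv,dm):
    o,d=ray(n,uv); u=np.round(np.asarray(uv)).astype(int).reshape(-1,2)
    return o+d*dm[u[:,1],u[:,0]][:,None]
def blobs(p,lo,hi,lo2=None,hi2=None,amin=5):
    h=cv2.cvtColor(p,cv2.COLOR_RGB2HSV);m=cv2.inRange(h,lo,hi)
    if lo2: m|=cv2.inRange(h,lo2,hi2)
    n,l,s,c=cv2.connectedComponentsWithStats(m)
    return [(i,s[i].tolist(),c[i].round(1).tolist()) for i in range(1,n) if s[i,4]>=amin],l
E
python3 - <<'E'
from h import *
for n in ("scene","top"):
    z=np.load(f"pics/{n}0.npz");p,d=z['p'],z['d']
    for nm,a in dict(red=((0,170,90),(5,255,255),(172,150,90),(180,255,255)),green=((50,150,60),(75,255,255)),amber=((6,200,120),(14,255,255))).items():
        b,l=blobs(p,*a,amin=12)
        for i,s,c in b:
            v,u=np.nonzero(l==i);uv=np.c_[u,v];X=dep(n,uv,d);
            print(n,nm,s,c,np.median(X,0).round(),X.min(0).round(),X.max(0).round())
def crop(n,x,y,w,h):
    p=np.load(f"pics/{n}0.npz")['p'][y:y+h,x:x+w]
    return cv2.resize(cv2.cvtColor(p,cv2.COLOR_RGB2BGR),(400,300),interpolation=cv2.INTER_CUBIC)
cv2.imwrite("pics/c1.png",np.vstack([np.hstack([crop('scene',200,200,120,90),crop('scene',310,130,120,90)]),np.hstack([crop('top',270,110,120,90),crop('top',90,140,120,90)])]))
E
```

```text
scene red [308, 210, 4, 4, 13] [309.6, 211.4] [537.  52. 138.] [533.  48. 134.] [541.  58. 139.]
scene red [274, 236, 11, 17, 78] [278.3, 243.6] [528. -66. 111.] [460. -81.  14.] [533.  30. 128.]
scene red [219, 280, 6, 6, 26] [221.5, 282.3] [ 516. -247.  138.] [ 511. -570.  133.] [ 897. -241.  797.]
scene green [347, 153, 15, 6, 52] [353.1, 155.5] [490. 362. 122.] [470. 355. 114.] [514. 382. 129.]
scene green [474, 224, 6, 9, 12] [476.2, 228.0] [902. 390.  39.] [901. 379.  17.] [904. 410.  54.]
scene amber [291, 240, 29, 21, 162] [305.7, 247.7] [617. -87. 184.] [ 596. -570.  143.] [897. -72. 797.]
```

View pics/c1.png

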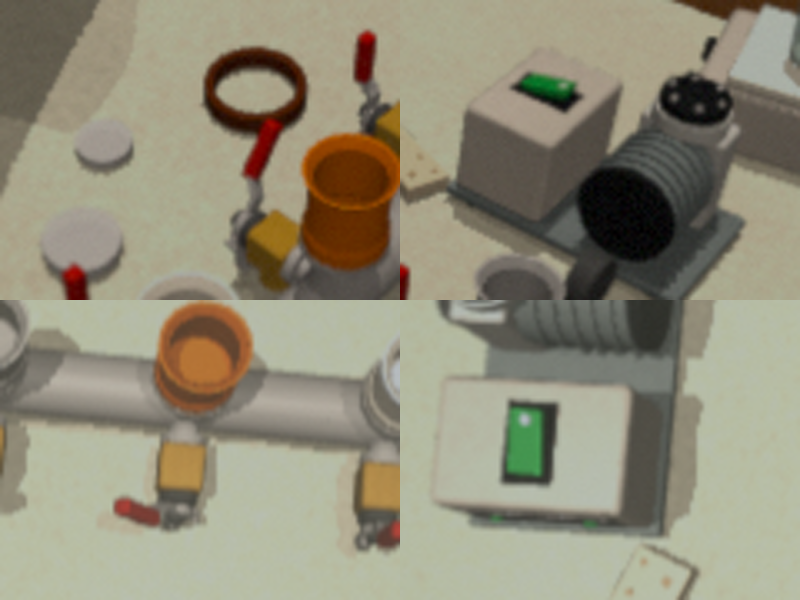

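Run:
```python
from h import *
z=np.load(f"pics/top0.npz");p,d=z['p'],z['d']
for nm,a in dict(red=((0,120,60),(6,255,255),(172,120,60),(180,255,255)),green=((50,90,60),(75,255,255)),amber=((7,150,120),(14,255,255))).items():
        b,l=blobs(p,*a,amin=12)
        for i,s,c in b:
            v,u=np.nonzero(l==i);uv=np.c_[u,v];X=dep("top",uv,d);
            print(nm,s,c,np.median(X,0).round(),X.min(0).round(),X.max(0).round())
            if nm=='green' and s[4]>60:
                r=cv2.minAreaRect(uv.astype(np.float32));print(r,onz('top',[r[0]],119).round(1)); 
                print('box',onz('top',cv2.boxPoints(r),120).round(1).tolist())
# rims via circles
print('rims',onz('top',[[264.5,118],[331,125],[397.5,132.5]],188).round(1).tolist())
def tri(a,b):
    o1,d1=ray('top',[a]);o2,d2=ray('scene',[b]);d1=d1[0];d2=d2[0]
    t=np.linalg.lstsq(np.c_[d1,-d2],o2-o1,rcond=None)[0];A=o1+d1*t[0];B=o2+d2*t[1]
    return ((A+B)/2).round(1),np.linalg.norm(A-B).round(1)
print('tip',tri([304.5,171.5],[282.5,236.6]),'base',tri([318,174.5],[276.5,253.4]))
# box top corners from crops: top view
c=[[90+x*.3,140+y*.3] for x,y in [(446,77),(630,85),(620,214),(433,203)]]
c=[[90+(x-400)*.3,140+y*.3] for x,y in [(446,77),(630,85),(620,214),(433,203)]]
print('boxcorners',onz('top',c,112).round(1).tolist())
print('dot',onz('top',[[90+124*.3,140+120*.3]],126).round(1),'green top end/bot', dep('top',[[128,177],[128,190]],d).round(1).tolist())
```

```text
red [258, 164, 6, 6, 28] [260.9, 166.2] [534.  56. 136.] [529.  51. 122.] [539.  63. 142.]
red [305, 170, 13, 7, 49] [310.3, 173.0] [525. -60. 118.] [520. -78.  91.] [530. -48. 131.]
red [387, 176, 5, 6, 25] [388.9, 178.8] [ 512. -241.  137.] [ 507. -255.   70.] [ 531. -237.  140.]
green [522, 38, 15, 14, 158] [529.0, 44.4] [ 837. -566.  159.] [ 822. -584.  150.] [ 853. -550.  164.]
((529.0000610351562, 44.000003814697266), (12.727922439575195, 14.142135620117188), 45.0) [[ 858.2 -588.2  119. ]]
box [[855.7, -564.3, 120.0], [882.2, -589.9, 120.0], [859.7, -611.1, 120.0], [833.3, -585.5, 120.0]]
green [551, 51, 9, 13, 89] [555.9, 57.2] [ 807. -629.  158.] [ 795. -639.  150.] [ 824. -620.  163.]
((555.0, 57.0), (12.0, 8.0), 90.0) [[ 826.8 -650.6  119. ]]
box [[841.4, -640.9, 120.0], [842.0, -660.5, 120.0], [811.4, -659.1, 120.0], [810.8, -639.5, 120.0]]
green [111, 58, 44, 6, 72] [131.1, 60.9] [820. 409.  53.] [814. 347.  42.] [827. 459.  61.]
((132.44512939453125, 60.993900299072266), (43.289161682128906, 1.877336025238037), 6.340191841125488) [[790.4 378.8 119. ]]
box [[792.7, 431.8,
[... 416 characters left out ...]
6.    2. 1177.]
amber [361, 45, 12, 12, 60] [367.6, 51.3] [ 826. -194.  121.] [ 325. -205.  114.] [ 845.    2. 1177.]
amber [417, 51, 12, 11, 80] [422.1, 56.4] [ 817. -325.  121.] [ 804. -340.  113.] [ 833. -313.  125.]
amber [317, 111, 28, 32, 385] [330.0, 125.7] [ 628. -100.  181.] [ 325. -130.  120.] [ 654.    2. 1177.]
rims [[633.3, 48.5, 188.0], [620.9, -100.3, 188.0], [607.7, -248.5, 188.0]]
tip (array([526.8, -46.9, 119.8]), np.float64(0.9)) base (array([529.2, -78.8,  87.8]), np.float64(6.5))
boxcorners [[536.7, 433.6, 112.0], [534.2, 300.4, 112.0], [441.1, 302.3, 112.0], [445.4, 436.5, 112.0]]
dot [[504.5 370.3 126. ]] green top end/bot [[502.3, 368.6, 124.8], [472.2, 368.6, 119.2]]
```

Measured positions:

| Item | Position (mm) | Check |
|---|---|---|
| Amber pivot | about (521, -92, 60) | predicted tip (525, -48, 125), triangulated tip (527, -47, 120) |
| Station yaw | about -0.08 rad | |
| Rocker axis | about (491, 372) | |
| White-dotted rocker end | about (507, 371), 126 high | |

I'll work out the approach to the left of the lever, with the jaws closed and aligned along the bar.

```bash
cat >> h.py <<'E'
def to(*P):
    s=manip.read_state();R=Ro.from_euler('xyz',s['eef_rot']).as_matrix()
    print('t',s['clock'],s['eef_pos'].round(1),s['eef_rot'].round(3),'F',s['wrist_force'].round(1),'j',s['joints'].round(2))
    for p in P: print(p,'->',(R.T@(np.array(p)-s['eef_pos'])).round(1))
E
python3 -c "
from h import *
to((203.4,-511,280),(365,-260,280),(527,-10,280))
print('wash top',onz('top',[[392,255]],210))"
```

```text
t 0.1 [ 203.3 -510.8  197.7] [-3.141 -0.     0.379] F [-0.2 -0.  -1. ] j [-1.26  0.3   1.52  0.    1.32 -0.07]
(203.4, -511, 280) -> [  0.    0.1 -82.3]
(365, -260, 280) -> [ 243.  -173.3  -82.2]
(527, -10, 280) -> [ 485.9 -345.7  -82. ]
wash top [[ 335.87440718 -230.95169075  210.        ]]
```

Call:
{"op": "jog_arm", "data": {
  "deltas": "0 0 -50 0 0; 0 0 -82 0.1 0; 0 0 -82 0.25 0; 40 -28 -82 0.4 0; 80 -57 -82 0.46 0; 125 -89 -82 0.46 0; 165 -117 -82 0.46 0; 205 -146 -82 0.46 0; 243 -173 -82 0.46 0; 243 -173 -82 0.46 0",
  "squeeze": 20
}}

```text
clock: 1.35
eef_pos: [366.2, -258.4, 280.1]
eef_rot: [-3.141, -0.0, -0.078]
wrist_force: [0.9, -0.6, 0.0]
finger_gap: 0.6
```

```bash
python3 -c "
from h import *
to((527,-10,280))"
```

```text
t 1.35 [ 366.2 -258.4  280.1] [-3.141 -0.    -0.078] F [ 0.9 -0.6  0. ] j [-0.7   0.01  1.66  0.    1.47  0.95]
(527, -10, 280) -> [ 1.411e+02 -2.601e+02  2.000e-01]
```

Call:
{"op": "jog_arm", "data": {
  "deltas": "20 -37 0 0 0; 45 -83 0 0 0; 70 -129 0 0 0; 95 -175 0 0 0; 120 -221 0 0 0; 135 -250 0 0 0; 141 -260 0 0 0; 141 -260 20 0 0; 141 -260 60 0 0; 141 -260 60 0 0"
}}

```text
clock: 2.6
eef_pos: [525.5, -13.8, 218.1]
eef_rot: [3.141, 0.005, -0.082]
wrist_force: [-0.7, -0.2, 1.0]
finger_gap: 0.7
```

Run:
```python
from h import *
to((527,-10,118))
for n in ('wrist','top'):
    s=manip.read_state();p,d=optics.camera(n)
    np.savez(f'pics/{n}1.npz',p=p,d=d,pos=s['eef_pos'],rot=s['eef_rot'])
    cv2.imwrite(f"pics/{n}1.png",cv2.cvtColor(p,cv2.COLOR_RGB2BGR))
print(optics.get_calibration('wrist'))
```

```text
t 2.6 [525.5 -13.8 218.1] [ 3.141  0.005 -0.082] F [-0.7 -0.2  1. ] j [-0.1   0.23  1.56 -0.    1.35  1.56]
(527, -10, 118) -> [  1.7  -3.9 100.1]
{'intrinsics': array([[363.80834337,   0.        , 280.78516431],
       [  0.        , 363.80834337, 210.06938508],
       [  0.        ,   0.        ,   1.        ]]), 'dist_coeffs': array([-0.08915528,  0.        ,  0.        ,  0.        ,  0.        ]), 'hand_eye': array([[ 7.10532350e-04, -9.71904195e-01, -2.35375723e-01,
         6.75586052e+01],
       [ 9.99999704e-01,  7.60360794e-04, -1.20937308e-04,
         5.10311067e-01],
       [ 2.96509948e-04, -2.35375567e-01,  9.71904447e-01,
        -1.87268299e+02],
       [ 0.00000000e+00,  0.00000000e+00,  0.00000000e+00,
         1.00000000e+00]])}
```

View pics/wrist1.png

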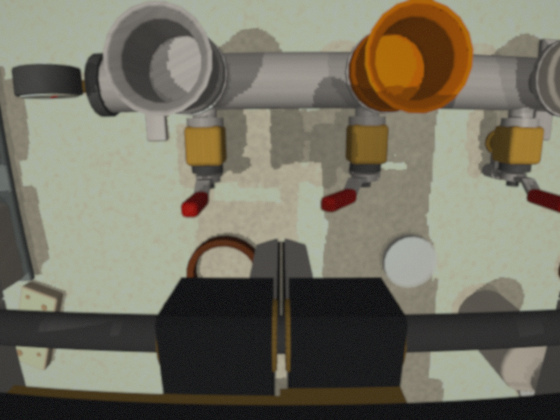

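View pics/top1.png

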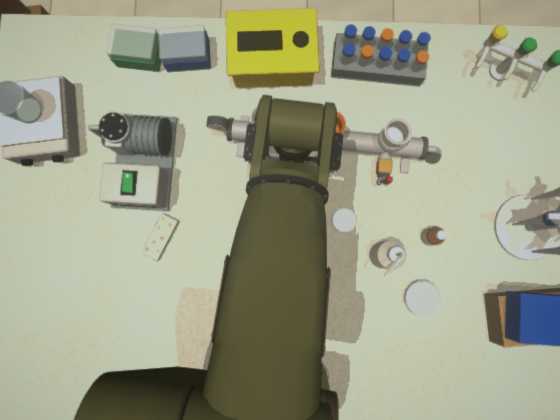

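The wrist view shows the amber lever's free end at about (326,203) and the neighbour's at about (188,208). I'll check those positions by ray casting.

```bash
cat >> h.py <<'E'
def wray(uv,pos,rot):
    c=optics.get_calibration('wrist');q=cv2.undistortPoints(np.asarray(uv,float).reshape(-1,1,2),c['intrinsics'],c['dist_coeffs']).reshape(-1,2)
    H=c['hand_eye'];R=Ro.from_euler('xyz',rot).as_matrix()
    return pos+R@H[:3,3],(R@H[:3,:3]@np.c_[q,np.ones(len(q))].T).T
def wz(uv,z,pos,rot):
    o,d=wray(uv,pos,rot);return (o+d*((np.atleast_1d(z)-o[2])/d[:,2])[:,None]).round(1)
E
python3 - <<'E'
from h import *
z=np.load('pics/wrist1.npz')
print(wz([[329,203],[189,208],[281,244]],[125,139,204],z['pos'],z['rot']))
E
```

```text
[[527.3 -52.6 125. ]
 [535.4  54.6 139. ]
 [523.8 -14.2 204. ]]
```

Call:
{"op": "jog_arm", "data": {
  "deltas": "1 0 20 0 0; 1 0 45 0 0; 1 0 70 0 0; 1 0 90 0 0; 1 0 101 0 0; 1 0 101 0 0; 1 5 101 0 0; 1 10 101 0 0; 1 15 101 0 0; 1 20 101 0 0"
}}

```text
clock: 3.95
eef_pos: [526.2, -33.2, 119.3]
eef_rot: [3.142, -0.0, -0.081]
wrist_force: [0.4, -1.0, -0.1]
finger_gap: 0.5
```

Call:
{"op": "jog_arm", "data": {
  "deltas": "0 5 0 0 0; 0 10 0 0 0; 0 15 0 0 0; 0 20 0 0 0; 0 25 0 0 0; 0 30 0 0 0; 0 35 0 0 0; 0 40 0 0 0; 0 45 0 0 0; 0 50 0 0 0"
}}

```text
clock: 5.2
eef_pos: [525.2, -81.2, 129.7]
eef_rot: [-3.14, -0.012, -0.08]
wrist_force: [-36.8, 20.3, 108.9]
finger_gap: 0.3
```

Run:
```python
from h import *
to()
for n in ('wrist','scene'):
    s=manip.read_state();p,d=optics.camera(n)
    np.savez(f'pics/{n}2.npz',p=p,d=d,pos=s['eef_pos'],rot=s['eef_rot'])
    cv2.imwrite(f"pics/{n}2.png",cv2.cvtColor(p,cv2.COLOR_RGB2BGR))
```

```text
t 5.2 [525.2 -81.2 129.7] [-3.14  -0.012 -0.08 ] F [-36.8  20.3 108.9] j [-0.22  0.32  1.66  0.    1.15  1.43]
```

View pics/wrist2.png

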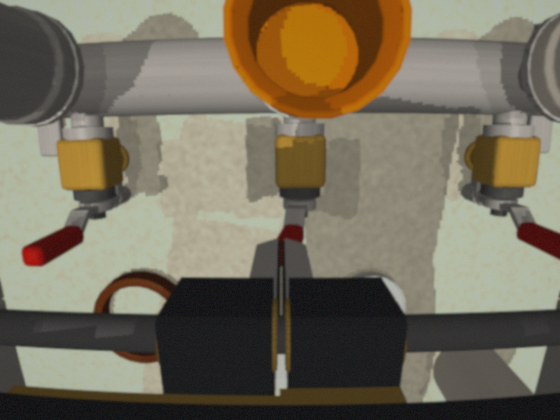

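View pics/scene2.png

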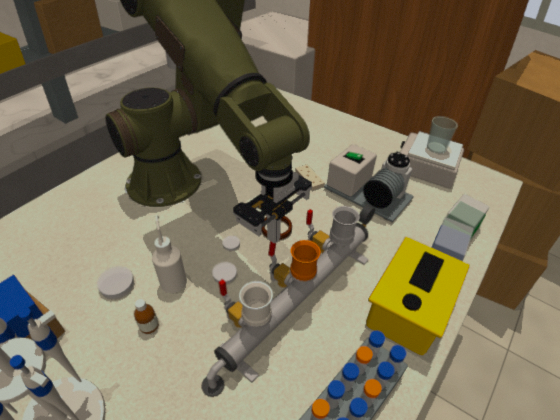

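The wrist force is 109 N upward, so something is jammed vertically. The clock is stopped, so I'll look at the contact in the depth data before moving.

Run:
```python
from h import *
z=np.load('pics/wrist2.npz');d=z['d'];p=z['p']
for uv in [(200,285),(200,330),(350,300),(265,245),(262,265),(300,250),(300,268),(292,233),(288,240),(292,228),(296,215),(300,160),(283,250)]:
    o,r=wray([uv],z['pos'],z['rot']);print(uv,d[uv[1],uv[0]],(o+r[0]*d[uv[1],uv[0]]).round(1))
a=cv2.resize(cv2.cvtColor(p[190:290,220:350],cv2.COLOR_RGB2BGR),None,fx=4,fy=4,interpolation=cv2.INTER_CUBIC)
q=np.load('pics/scene2.npz')['p'][170:300,220:330];b=cv2.resize(cv2.cvtColor(q,cv2.COLOR_RGB2BGR),None,fx=3.07,fy=3.07,interpolation=cv2.INTER_CUBIC)[:400]
b=cv2.resize(b,(270,400));a=cv2.resize(a,(520,400))
cv2.imwrite('pics/c2.png',np.hstack([a,b]))
```

```text
(200, 285) 77.48942 [558.7 -67.2 245.8]
(200, 330) 62.899834 [556.9 -70.2 261.1]
(350, 300) 72.84218 [555.2 -98.3 250.8]
(265, 245) 177.55939 [534.7 -74.7 148.5]
(262, 265) 151.61124 [534.8 -74.6 175.1]
(300, 250) 171.93823 [532.8 -91.4 154.4]
(300, 268) 148.15361 [533.6 -90.3 178.6]
(292, 233) 212.05582 [529.4 -88.5 114. ]
(288, 240) 184.13414 [534.1 -86.1 141.6]
(292, 228) 220.45471 [530.  -88.8 105.3]
(296, 215) 235.89471 [533.7 -92.2  88.5]
(300, 160) 238.09665 [568.  -97.6  78.3]
(283, 250) 176.33783 [532.  -83.3 150.2]
```

View pics/c2.png

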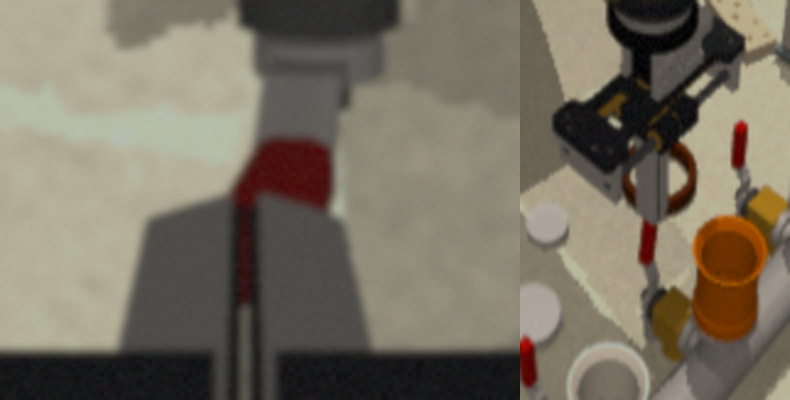

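Run:
```python
from h import *
for f in ('wrist1','wrist2'):
    z=np.load(f'pics/{f}.npz');d=z['d']
    print(f,z['pos'])
    for uv in [(266,v) for v in (235,238,240,242,244,246,250)]+[(281,v) for v in (236,240,244,250,256,262,275)]:
        o,r=wray([uv],z['pos'],z['rot']);print(uv,(o+r[0]*d[uv[1],uv[0]]).round(1)-z['pos'].round(1))
z=np.load('pics/scene2.npz');
for v in range(226,256,2): print(v,z['p'][v,274],dep('scene',[[274,v]],z['d']).round(1))
```

```text
wrist1 [525.50734077 -13.75283265 218.10507922]
(266, 235) [ -59.7   21.7 -216.8]
(266, 238) [ -64.    22.2 -218.9]
(266, 240) [ -65.8   22.3 -216.8]
(266, 242) [ 9.5  6.2 13.3]
(266, 244) [ 9.4  6.1 16. ]
(266, 246) [ 9.6  6.  19.6]
(266, 250) [ 9.6  5.7 25.2]
(281, 236) [ -62.4    4.4 -216.9]
(281, 240) [ -67.3    4.8 -217.1]
(281, 244) [ 7.7 -1.2 12.8]
(281, 250) [ 7.7 -1.2 21.7]
(281, 256) [ 7.4 -1.2 28.7]
(281, 262) [ 5.3 -1.  30.9]
(281, 275) [-0.3 -0.5 32.8]
wrist2 [525.15497364 -81.16182965 129.65982725]
(266, 235) [ -29.2   15.5 -127.6]
(266, 238) [ -32.4   15.9 -128.8]
(266, 240) [ -34.4   16.  -128.9]
(266, 242) [ 9.2  6.2 13.5]
(266, 244) [ 9.1  6.1 16.4]
(266, 246) [ 9.3  6.  19.9]
(266, 250) [ 9.   5.8 25. ]
(281, 236) [ 4.7 -0.9 -9.9]
(281, 240) [ 5.2 -1.  -0.6]
(281, 244) [ 7.6 -1.2 13.5]
(281, 250) [ 7.  -1.2 20.8]
(281, 256) [ 7.2 -1.2 29.7]
(281, 262) [ 7.  -1.2 36.8]
(281, 275) [ 1.5 -0.8 38.5]
226 [88 83 77] [[534.4 -92.4 196.4]]
228 [87 82 77] [[535.1 -93.2 191.2]]
230 [87 83 76] [[533.6 -91.  182.1]]
232 [87 82 77] [[533.8 -91.2 176. ]]
234 [88 82 77] [[535.  -92.6 171.4]]
236 [89 84 76] [[534.9 -92.4 164.7]]
238 [85 81 74] [[534.6 -91.8 157.4]]
240 [87 83 78] [[534.5 -91.5 150.3]]
242 [87 71 65] [[533.8 -90.4 142.2]]
244 [86  9  5] [[531.3 -87.1 130.8]]
246 [86 14  5] [[531.7 -87.4 124.4]]
248 [88 28 23] [[530.3 -85.4 114.6]]
250 [89 39 30] [[531.7 -87.1 110. ]]
252 [98 55 47] [[531.7 -87.  102.6]]
254 [103  78  66] [[529.7 -84.2  91.4]]
```

Both cameras put the closed fingertips about 12 mm above the reported TCP, not 14 mm below it. So the tips have ridden onto the top of the lever. I'll lift off, back away to the left and look again.

Call:
{"op": "jog_arm", "data": {
  "deltas": "0 0 -8 0 0; 0 0 -16 0 0; 0 0 -25 0 0; 0 0 -35 0 0; 0 -15 -40 0 0; 0 -30 -40 0 0; 0 -50 -40 0 0; 0 -70 -40 0 0; 0 -70 -40 0 0; 0 -70 -40 0 0"
}}

```text
clock: 6.55
eef_pos: [527.7, -12.7, 158.9]
eef_rot: [3.141, 0.0, -0.081]
wrist_force: [-0.1, 0.1, -0.4]
finger_gap: 0.3
```

Run:
```python
from h import *
to()
for n in ('wrist','scene'):
    s=manip.read_state();p,d=optics.camera(n)
    np.savez(f'pics/{n}3.npz',p=p,d=d,pos=s['eef_pos'],rot=s['eef_rot'])
    cv2.imwrite(f"pics/{n}3.png",cv2.cvtColor(p,cv2.COLOR_RGB2BGR))
z=np.load('pics/wrist3.npz');d=z['d']
for v in (238,240,242,244,248):
    o,r=wray([(266,v)],z['pos'],z['rot']);print((o+r[0]*d[v,266]).round(1)-z['pos'].round(1))
```

```text
t 6.55 [527.7 -12.7 158.9] [ 3.141  0.    -0.081] F [-0.1  0.1 -0.4] j [-0.09  0.29  1.63 -0.    1.22  1.56]
[ -43.1   17.7 -156.8]
[ -45.7   18.  -158.4]
[ 9.8  6.1 14.5]
[ 9.6  6.  17. ]
[ 9.6  5.8 22.8]
```

View pics/wrist3.png

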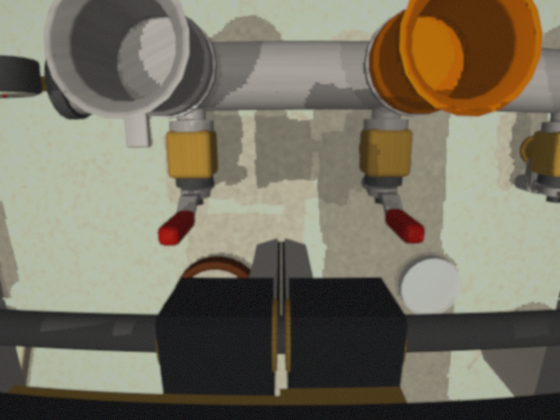

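View pics/scene3.png

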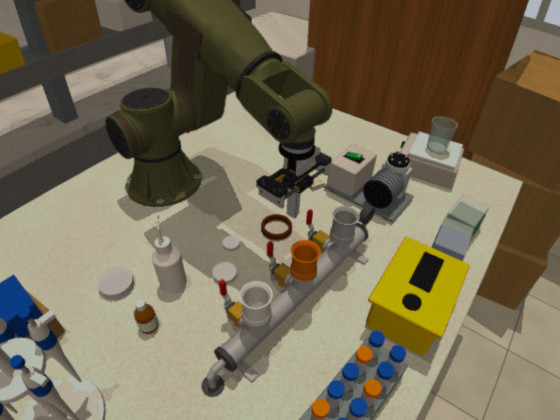

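The amber lever now stands upright at closed (wrist view, free end at about (413,233)), and the force is back to zero. I'll lower to 68 mm below the current pose on its left side, so the real tips are at about 103 mm, and push right in small steps.

Run:
```python
from h import *
z=np.load('pics/wrist3.npz')
print(wz([[413,233],[166,237]],[139,139],z['pos'],z['rot']))
a=np.load('pics/scene0.npz')['p'].astype(int);b=np.load('pics/scene3.npz')['p'].astype(int)
print([ (np.abs(a-b).sum(2)[y:y+h,x:x+w]>60).sum() for x,y,w,h in [(290,240,30,40),(330,207,30,30),(240,285,34,40)]])
```

```text
[[524.4 -92.9 139. ]
 [533.8  55.7 139. ]]
[np.int64(5), np.int64(0), np.int64(17)]
```

Call:
{"op": "jog_arm", "data": {
  "deltas": "0 0 10 0 0; 0 0 25 0 0; 0 0 45 0 0; 0 0 60 0 0; 0 0 68 0 0; 0 0 68 0 0; -1 8 68 0 0; -1 16 68 0 0; -1 24 68 0 0; -1 32 68 0 0"
}}

```text
clock: 7.9
eef_pos: [524.2, -45.3, 91.3]
eef_rot: [3.142, -0.0, -0.082]
wrist_force: [0.7, 1.1, 0.1]
finger_gap: 0.4
```

Call:
{"op": "jog_arm", "data": {
  "deltas": "0 4 0 0 0; 0 8 0 0 0; 0 12 0 0 0; 0 16 0 0 0; 0 20 0 0 0; 0 24 0 0 0; 0 28 0 0 0; 0 32 0 0 0; 0 36 0 0 0; 0 38 0 0 0"
}}

```text
clock: 9.15
eef_pos: [521.3, -82.3, 91.5]
eef_rot: [-3.141, -0.001, -0.081]
wrist_force: [-1.0, 3.7, 4.2]
finger_gap: 0.4
```

Call:
{"op": "jog_arm", "data": {
  "deltas": "0 2 0 0 0; 0 4 0 0 0; 0 6 0 0 0; 0 8 0 0 0; 0 10 0 0 0; 0 12 0 0 0; 0 14 0 0 0; 0 16 0 0 0; 0 17 0 0 0; 0 17 0 0 0"
}}

```text
clock: 10.4
eef_pos: [519.7, -99.5, 91.2]
eef_rot: [3.142, -0.0, -0.081]
wrist_force: [-0.0, -0.1, -0.2]
finger_gap: 0.6
```

Run:
```python
from h import *
to()
for n in ('wrist','scene'):
    s=manip.read_state();p,d=optics.camera(n)
    np.savez(f'pics/{n}4.npz',p=p,d=d,pos=s['eef_pos'],rot=s['eef_rot'])
    cv2.imwrite(f"pics/{n}4.png",cv2.cvtColor(p,cv2.COLOR_RGB2BGR))
```

```text
t 10.4 [519.7 -99.5  91.2] [ 3.142 -0.    -0.081] F [-0.  -0.1 -0.2] j [-0.26  0.37  1.69 -0.    1.08  1.39]
```

View pics/wrist4.png

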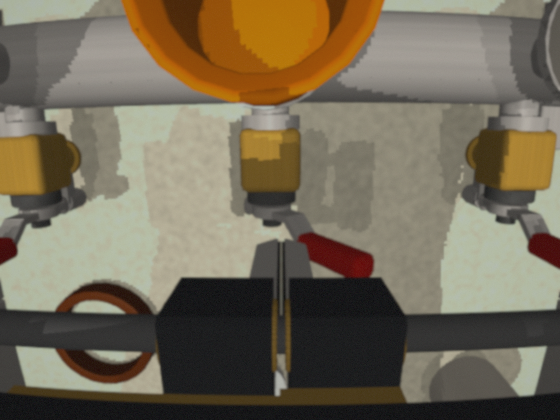

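The lever has snapped clear of the fingers to the right, with its free end at about (367,265) and no contact force. I'll check the angle.

Run:
```python
from h import *
z=np.load('pics/wrist4.npz');d=z['d']
b,l=blobs(z['p'],(0,120,60),(6,255,255),(172,120,60),(180,255,255),amin=100)
for i,s,c in b:
    v,u=np.nonzero(l==i);o,r=wray(np.c_[u,v],z['pos'],z['rot']);X=o+r*d[v,u][:,None]
    print(s,c,X.min(0).round(),X.max(0).round())
    if 280<c[0]<400:
        Y=(X-[521,-92,60])@np.array([[.9967,-.081,0],[.081,.9967,0],[0,0,1]]).T
        k=np.hypot(Y[:,1],Y[:,2]);k=(k>38)&(k<75);vx=cv2.fitLine(Y[k][:,1:].astype(np.float32),cv2.DIST_HUBER,0,.01,.01).ravel();print('line angle',np.arctan2(-vx[0],vx[1]),vx, 'median angle',np.median(np.arctan2(-Y[k,1],Y[k,2])))
print('tip',wz([[366,264]],125,z['pos'],z['rot']))
```

```text
[298, 233, 75, 45, 1905] [337.5, 256.0] [ 515. -142.   90.] [ 587. -105.  278.]
line angle -2.556086 [  0.5526217  -0.8334322 -30.096062   52.064724 ] median angle 0.524968983082901
[529, 233, 31, 35, 738] [545.7, 247.7] [ 508. -246.   95.] [ 587. -105.  278.]
[0, 238, 17, 26, 322] [6.5, 248.9] [ 529. -105.   96.] [587.  54. 278.]
tip [[ 521.8 -138.9  125. ]]
```

The fitted line gives 0.586 rad and the tip position matches the vent stop at 0.6. I'll nudge another 3 mm to seat it, then back off to the left and raise.

Call:
{"op": "jog_arm", "data": {
  "deltas": "0 1 0 0 0; 0 2 0 0 0; 0 3 0 0 0; 0 3 0 0 0; 0 -5 0 0 0; 0 -15 0 0 0; 0 -25 -10 0 0; 0 -25 -50 0 0; 0 -25 -90 0 0; 0 -25 -130 0 0"
}}

```text
clock: 11.75
eef_pos: [521.7, -73.8, 223.3]
eef_rot: [3.142, -0.001, -0.081]
wrist_force: [-0.2, 1.1, -0.6]
finger_gap: 0.3
```

Run:
```python
from h import *
to((518,190,230),(506,371,230))
p,d=optics.camera('wrist');cv2.imwrite("pics/wrist5.png",cv2.cvtColor(p,cv2.COLOR_RGB2BGR))
```

```text
t 11.75 [521.7 -73.8 223.3] [ 3.142e+00 -1.000e-03 -8.100e-02] F [-0.2  1.1 -0.6] j [-0.21  0.23  1.55  0.    1.36  1.44]
(518, 190, 230) -> [ -24.9 -262.6   -6.8]
(506, 371, 230) -> [ -51.5 -442.1   -6.8]
```

View pics/wrist5.png

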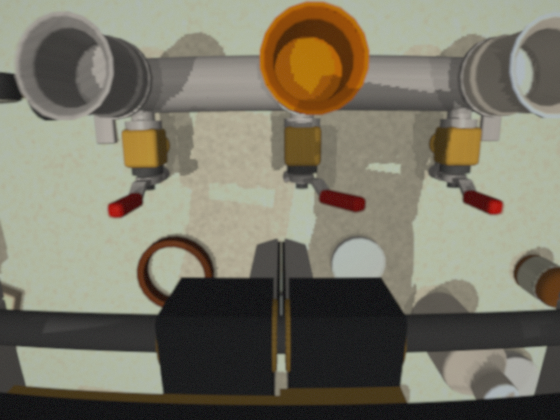

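The amber lever is at vent and the others are upright. Next I'll go to a hover over the pump switch.

Call:
{"op": "jog_arm", "data": {
  "deltas": "-4 -40 -7 0 0; -9 -90 -7 0 0; -15 -145 -7 0 0; -21 -200 -7 0 0; -28 -255 -7 0 0; -34 -310 -7 0 0; -40 -365 -7 0 0; -44 -410 -7 0 0; -46 -442 -7 0 0; -46 -442 -7 0 0"
}}

```text
clock: 13.05
eef_pos: [510.8, 371.9, 228.0]
eef_rot: [3.142, 0.0, -0.078]
wrist_force: [-0.5, 0.6, -0.5]
finger_gap: 0.4
```

Run:
```python
from h import *
s=manip.read_state();p,d=optics.camera('wrist');cv2.imwrite("pics/wrist6.png",cv2.cvtColor(p,cv2.COLOR_RGB2BGR))
np.savez('pics/wrist6.npz',p=p,d=d,pos=s['eef_pos'],rot=s['eef_rot'])
to()
b,l=blobs(p,(50,90,60),(75,255,255),amin=100)
for i,st,c in b:
    v,u=np.nonzero(l==i);r=cv2.minAreaRect(np.c_[u,v].astype(np.float32));print(st,c,r);print(wz(cv2.boxPoints(r),121,s['eef_pos'],s['eef_rot']).tolist())
    o,rr=wray(np.c_[u,v],s['eef_pos'],s['eef_rot']);X=o+rr*d[v,u][:,None];print(X.min(0).round(1),np.median(X,0).round(1),X.max(0).round(1))
```

```text
t 13.1 [511.2 370.6 228.1] [ 3.141  0.    -0.08 ] F [ 0.4 -0.  -0.9] j [ 0.57  0.47  1.22 -0.    1.45  2.22]
[268, 203, 32, 51, 1051] [284.1, 222.7] ((284.3876647949219, 227.97845458984375), (49.5901985168457, 30.84132957458496), 86.8201675415039)
[[513.0, 382.2, 121.0], [512.5, 356.7, 121.0], [468.9, 357.2, 121.0], [469.4, 383.6, 121.0]]
[476.8 356.6 112.8] [497.2 369.9 125.1] [578.2 383.2 415.2]
```

View pics/wrist6.png

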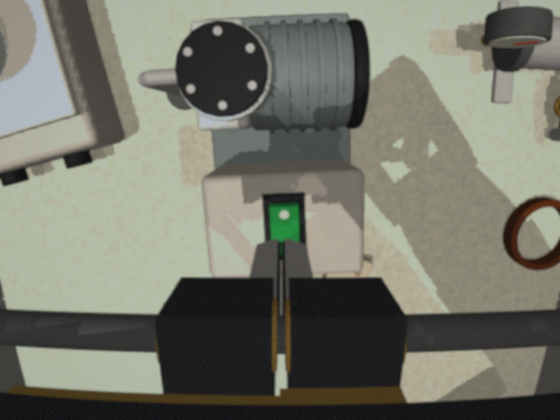

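The rocker is at (284,222) with its dotted far end at x of about 513 and y of about 370, and the tool is right over it. I'll press down slowly.

Call:
{"op": "jog_arm", "data": {
  "deltas": "0 0 30 0 0; 0 0 60 0 0; 0 0 85 0 0; 0 0 100 0 0; 0 0 106 0 0; 0 0 109 0 0; 0 0 111 0 0; 0 0 113 0 0; 0 0 115 0 0; 0 0 117 0 0"
}}

```text
clock: 14.35
eef_pos: [512.6, 370.1, 112.2]
eef_rot: [-3.14, -0.002, -0.081]
wrist_force: [3.0, -3.7, 17.3]
finger_gap: 0.2
```

Call:
{"op": "jog_arm", "data": {
  "deltas": "0 0 1 0 0; 0 0 2 0 0; 0 0 3 0 0; 0 0 4 0 0; 0 0 5 0 0; 0 0 6 0 0; 0 0 6 0 0; 0 0 6 0 0; 0 0 6 0 0; 0 0 6 0 0"
}}

```text
clock: 15.6
eef_pos: [513.1, 370.4, 111.2]
eef_rot: [-3.138, -0.005, -0.081]
wrist_force: [-10.8, -11.3, 47.1]
finger_gap: 0.7
```

Run:
```python
from h import *
ims=[]
for n,(x,y,w,h) in dict(scene=(310,120,100,100),wrist=(200,160,160,160)).items():
    s=manip.read_state();p,d=optics.camera(n);np.savez(f'pics/{n}7.npz',p=p,d=d,pos=s['eef_pos'],rot=s['eef_rot'])
    ims.append(cv2.resize(cv2.cvtColor(p[y:y+h,x:x+w],cv2.COLOR_RGB2BGR),(400,400),interpolation=cv2.INTER_CUBIC))
cv2.imwrite('pics/c7.png',np.hstack(ims)); to()
```

```text
t 15.7 [513.1 370.4 111.2] [-3.138 -0.005 -0.081] F [-12.  -11.9  47.9] j [ 0.57  0.56  1.37 -0.    1.21  2.22]
```

View pics/c7.png

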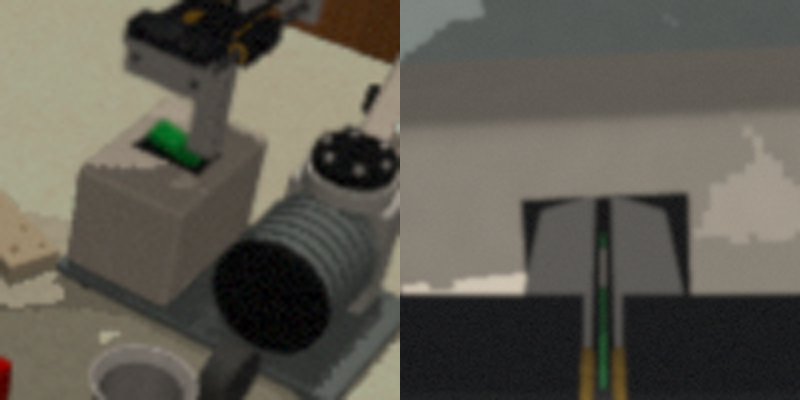

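The near end of the rocker is now raised, so it has gone over. I'll lift off and check.

Call:
{"op": "jog_arm", "data": {
  "deltas": "0 0 -3 0 0; 0 0 -7 0 0; 0 0 -12 0 0; 0 0 -25 0 0; 0 0 -50 0 0; 0 0 -80 0 0; 0 0 -110 0 0; -20 40 -130 0 0; -40 70 -130 0 0; -40 70 -130 0 0"
}}

```text
clock: 16.95
eef_pos: [465.4, 302.3, 236.4]
eef_rot: [-3.141, -0.001, -0.082]
wrist_force: [0.7, 0.4, 0.2]
finger_gap: 0.7
```

Run:
```python
from h import *
ims=[]
to()
for n,(x,y,w,h) in dict(scene=(310,120,100,100),wrist=(160,160,160,160)).items():
    s=manip.read_state();p,d=optics.camera(n);np.savez(f'pics/{n}8.npz',p=p,d=d,pos=s['eef_pos'],rot=s['eef_rot'])
    cv2.imwrite(f'pics/{n}8.png',cv2.cvtColor(p,cv2.COLOR_RGB2BGR))
z=np.load('pics/wrist8.npz');p,d=z['p'],z['d']
b,l=blobs(p,(50,90,60),(75,255,255),amin=100)
for i,st,c in b:
    v,u=np.nonzero(l==i);o,r=wray(np.c_[u,v],z['pos'],z['rot']);X=o+r*d[v,u][:,None]
    print(st,c); 
    for a in range(462,522,6):
        k=(X[:,0]>=a)&(X[:,0]<a+6)
        if k.sum()>5: print(a+3,np.median(X[k],0).round(1))
```

```text
t 16.95 [465.4 302.3 236.4] [-3.141e+00 -1.000e-03 -8.200e-02] F [0.7 0.4 0.2] j [0.51 0.28 1.45 0.   1.4  2.16]
[183, 154, 32, 57, 1577] [198.3, 183.0]
465 [465.2 378.8 114.7]
471 [471.1 370.1 128. ]
477 [477.1 370.3 126.8]
483 [483.  370.  125.5]
489 [489.  370.1 124.1]
495 [494.9 369.6 122.8]
501 [500.8 370.  121.4]
507 [507.  364.9 120. ]
513 [511.9 370.2 118.9]
```

View pics/wrist8.png

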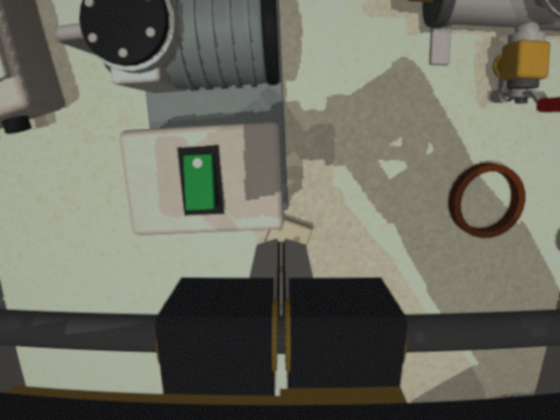

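View pics/scene8.png

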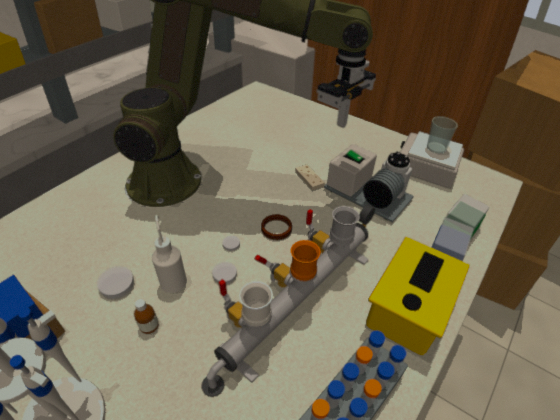

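The rocker slope is 9.1 mm over 41 mm, which is 0.22 rad, so it is fully off. In the scene view the amber lever leans to vent at (262,259). I'll compare the objects with the start picture, then hand in.

Run:
```python
from h import *
a=np.load('pics/scene0.npz')['p'];b=np.load('pics/scene8.npz')['p']
g=[cv2.cvtColor(i,cv2.COLOR_RGB2GRAY).astype(np.float32) for i in (a,b)]
for n,(x,y,w,h) in dict(amber=(288,240,34,40),left=(328,205,34,35),right=(240,283,34,40),wash=(150,215,40,80),bottle=(130,295,32,42),slab=(293,160,36,32),tape=(258,212,40,30),dishM=(210,260,30,26),dishS=(220,234,24,18),dishL=(92,262,46,40)).items():
    print(n,[np.round(v,2) for v in cv2.phaseCorrelate(g[0][y:y+h,x:x+w],g[1][y:y+h,x:x+w])])
to();
```

```text
amber [array([0.03, 0.04]), np.float64(0.99)]
left [array([-0.01,  0.08]), np.float64(0.85)]
right [array([-0.01, -0.01]), np.float64(1.01)]
wash [array([0.62, 0.12]), np.float64(0.39)]
bottle [array([-0.05,  0.51]), np.float64(0.98)]
slab [array([ 0.12, -0.12]), np.float64(0.94)]
tape [array([-0.16, -0.5 ]), np.float64(0.74)]
dishM [array([-0.12,  0.45]), np.float64(0.98)]
dishS [array([0.11, 0.03]), np.float64(1.04)]
dishL [array([0.24, 0.15]), np.float64(0.46)]
t 17.05 [466.4 303.5 235.7] [-3.141 -0.    -0.081] F [-0.2 -0.2  0.5] j [0.51 0.29 1.45 0.   1.4  2.16]
```

Nothing on the bench shifted by more than a pixel, and the arm is clear.

```bash
python3 -c "
from cell import workorder
print(workorder.sign_off())"
```

```text
the job is handed in; nothing more can be done
None
```

The amber station's lever is at the vent stop and the pump's rocker switch is fully off, done in that order. I handed the job in at about 17 s; the hand-in gave no verdict.

**Last checks**
- **Amber lever:** it measured about 0.59 rad from a line fit. A second estimate from the median of the depth points gave 0.52 rad, but the tip position matches the 0.6 stop. I then seated it with a further 3 mm push.
- **Pump switch:** the rocker's slope came out at 0.22 rad.
- **Other levers:** both looked upright in the pictures; I did not measure their angles at the end.
- **Funnels and loose items:** compared with the start picture, none shifted by a full pixel. The match was weak for the wash bottle and the largest dish, where the shadows changed. The largest dish is not the one in the task.
- **Robot:** it stood clear of everything, with about zero force at the wrist.

**What went wrong on the way**
- **First push:** with the jaws closed, both cameras showed the fingertips about 12 mm above the reported TCP, not the stated 14 mm below it. So the first push moved the lever only to closed and then rode up on its end. That put about 109 N on the wrist at the end of that move, under the 120 N limit. I lifted off, lowered the tips and finished the push.
- **Switch press:** the press on the switch peaked at about 48 N through the fingertips.

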